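# Index a drilling fixture to its next station, seat it on the pawl and clamp it

## Task

The hand-turned index table carries a flange that is being drilled hole by hole, and it stands somewhere between its last station and the next. Turn the platen on counterclockwise (seen from above) by its black handle until the spring pawl drops into the next notch, then turn it back so that the notch's face bears on the pawl - press it home with a firm hand of 15 to 25 N, no harder, or the pawl is strained. With the platen still hard against the pawl, swing the clamp lever clockwise until it is tight (10 N or more at its knob), and let go; leave the spanner, caliper and tape measure beside it where they are.

Things in the scene. Friction and masses are not known exactly. Their poses are not given: they have to be found in the camera images.
- index_base: Grey cast base plate of the index table, 217 x 246 x 14 mm, fixed to the bench; origin on the platen's upright axis, at bench height. It reaches 92 mm to -x (the robot's side at yaw 0), 125 to +x, 118 to +y, 128 to -y. A drill-bush bracket (72 mm high) stands at its +x side and reaches over the flange to 17 mm from the axis; the rest, but for handle and knob, stays below 65 mm.
- platen (a joint): Angle of the steel platen (disc of radius 75 mm, 18 to 34 mm above the bench, six notches in its rim 60 degrees apart), rad, growing counterclockwise from above. 0: seated at the last station; seated at the next: 1.047, give or take 0.02, as the pawl's block is set by hand. Starts at 0.03 to 0.55. Stiff: 4 N at the handle, 4 N more while the pawl climbs a ramp; stays where left.
- handle (a point): Middle of the black upright handle by which the platen is turned, 60 mm from the axis, 70 mm above the bench: round, 16 mm thick, from 47 to 90 mm above the bench, on a steel foot. Inside it stands the aluminium flange (radius 42 mm, top at 43 mm). With the platen at 0 the handle stands 150 degrees counterclockwise from the base's +x axis; it turns with the platen.
- next_face (a point): Middle of the square stop face of the next notch, on the platen's rim, 72.5 mm from the axis, 26 mm above the bench: the face that must bear on the pawl. It turns with the platen.
- pawl (a joint): Lift of the spring pawl, rad: 0 with its nose fully down in a notch, about 0.1 riding on the rim. A 45 mm steel finger on a small block at the base's +y side; it is not touched by hand. It snaps into the next notch 0.02 to 0.07 rad beyond the seated angle, and a ramp lifts it again from there on, slowly; the platen must then come back to be seated.
- pawl_face (a point): Middle of the flat end face of the pawl's nose, 26 mm above the bench. x axis: from the pawl's pivot out of this face, level; y axis: towards the platen. Platen seated: next_face lies here; with a gap, next_face has positive x in this frame. The pawl gets 0.83 of the force on the handle, less 3 N of friction; neither gives way by more than 0.5 mm.
- clamp_lever (a joint): Angle of the clamp lever, rad: 0 fully open, growing clockwise from above to a stop at 1.3. Its cam pushes a sprung brass shoe on the platen's rim. Starts at 0 to 0.2; takes 3 to 5 N at the knob, bites at 0.3 to 0.6, then stiffens by some 10 N per rad. Tight (50 N on the shoe) is 0.25 rad past the bite, at 7 to 8 N; pressed further it springs back a little when let go, and holds.
- lever_knob (a point): Centre of the black ball knob (25 mm thick, 75 mm above the bench) on the lever's end; below it a 12 mm stem down to 48 mm above the bench. With the lever at 0 it points 25 degrees clockwise from the base's +x axis.
- lever_pivot (a point): Upright pivot of the clamp lever, 75 mm from the knob's centre, on the base 97 mm from the platen's axis. This point lies 75 mm above the bench.
- spanner: combination spanner, 188 mm long, lying flat on the bench beside the base's +y side; a bystander. Origin at the middle of its underside.
- caliper: vernier caliper, 80 x 210 mm, lying flat on the bench beside the base's -y side; a bystander. Origin at the middle of its underside.
- tape_measure: tape measure, 36 x 84 x 62 mm, standing on its foot to the right; a bystander. Origin at the middle of its underside.

How it is judged:
By the outcome, as a careful person would: the job done as asked, in the order asked, and still so for the second after the job is handed in, with the robot touching nothing.
It also fails if it takes over 58 s, if anything falls off the work surface, if the arm or the gripper's body presses on something with over 40 N, if the wrist force passes 120 N, or if a joint passes its speed limit or range.

## Robot

A 6-joint arm with a two-finger parallel gripper is mounted at the origin on a cart in front of the work surface, level with it; the furniture and walls round the work are solid. World frame = base frame: x ahead of the robot, y to its left, z up, the work surface at z = 0. Lengths are in m, angles in rad, forces in N, time in s.
With the tool pointing down it reaches from about 0.3 to 0.875 m from the base axis. Payload 6.4 kg.
Tool frame: the origin (TCP) lies on the centre line of the jaws, within the pads' length; the fingertips stand 19 mm ahead of it and the grasp point (between the pads) is the TCP (r.tip_extent is the distance from the TCP to the fingertips, in m); z points along the fingers, x is the direction in which the jaws open and shut, and the axes are right-handed (so a half turn about z gives the same grasp; the last joint's range is limited). The gripper opens to 88 mm and grips with 3 to 60 N. Pads are 18 mm wide; open, the fingers measure 123 mm over their backs; the gripper's body (75 mm by 187 mm) begins 45 mm behind the grasp point.
Start: joints at [-0.206, 0.181, 1.607, -0, 1.354, -0.206], TCP at [0.575, 0, 0.238] pointing down, gripper open.
Joint ranges: [-2.99, 2.99], [-0.89, 2.07], [0.3, 2.58], [-1.14, 4.28], [0, 2.63], [-3.12, 3.12]. Speed limits (rad/s): [2.57, 2.57, 3.01, 3.14, 3.14, 3.14].

## Interface

Orientations are given as a unit quaternion [x, y, z, w].
In Python, from plant import r gives the robot as it stands.
- The arm moves only by the shell command python3 -m inch 'ROWS' [FORCE]. ROWS is JSON, one flat list of numbers, 7 for each row, row after row: the shift along the tool's x, y, z scaled (see below), then the turn, a rotation vector about the tool's x, y, z scaled (see below), then the gripper command: -1 is shut, 1 is fully open, values between are in proportion. A call has 1 to 12 rows; each row shifts and turns the commanded pose from where the row before left it, along the tool's axes as they then stand; what a row does not reach is not made up. The controller multiplies each number of a shift by 0.1 m and each number of a turn by 90 degrees. A row lasts 1/10 s, in which the tool goes at most 50 mm and 8.59 degrees, less where a joint would pass 70% of its speed; a pose out of reach is approached as far as the arm can. A call with a number of a shift or a turn outside -1 to 1 is refused whole. A call with a gripper value outside its range is refused whole. The fingers move at their own pace and stop on an object; FORCE is the grip in N (left out, the last holds). Time passes only in rows, so rows that do not move let the fingers close. It gives the time, the measured TCP pose, the force and the opening at its end, in the units of the state.
- r.sense(): the state, without advancing time (a new reading comes with each control period).
- r.capture(name): name is "scene" or "side" or "wrist"; returns the picture (400x640x3 uint8, blue, green, red); there is no depth.
- r.get_calibration(name): a dict with "fx", "fy", "cx", "cy" (pixels), "view" (4x4, takes a point from world to camera coordinates); the wrist camera has in their place "mount" (4x4, takes a point from camera to tool coordinates, whose origin is the TCP and whose axes are the tool frame's). Camera axes: x right, y up, looking along -z (the intrinsics and any distortion apply to the point x, -y, -z); pixel columns grow to the right and rows downward; lengths in m; the calibration is good to about 2 mm. The wrist camera is an equidistant fisheye: a pixel r from the principal point sees the ray r / f radians off the axis. A picture is of the moment at which its call begins: read the wrist's pose just before it. get_calibration takes no time and is no camera call.
- r.job_done(): hands the job in, once; it reports no verdict.
The state is a dict: "t": time; "joint_positions": joint angles; "joint_vel": joint speeds; "effort": joint torques, N m; "position": TCP position; "tool_rot": TCP orientation; "wrist_force": force on the tool from outside, world axes, zero at the start; "ft_torque": the same for the moment, N m; "opening": finger opening in m.
Only numpy, scipy, OpenCV 4.12 (cv2) and the standard library are available. Lean on these libraries where they do the work, as an engineer would, in place of code of your own. Each camera call takes 0.05 s, during which the arm holds its last target. There are 200 camera calls.

## Working session

There is one attempt and no reset: what is moved stays moved. The work goes in short steps, Python scripts to look and compute and a shell command to move; the robot and the scene stay as the last step left them, time stands still between calls to the robot, and variables do not carry over. Pictures are saved under pics/ and viewed, about 8 in all and at most 12, crops included, and the job is handed in when it is done.

```bash
ls; mkdir -p pics
python3 - <<'E'
from plant import r
import cv2,numpy as np
s=r.sense();print(s)
for n in ["scene","side","wrist"]:
    c=r.get_calibration(n);print(n,{k:np.round(v,4).tolist() for k,v in c.items()})
a=[r.capture(n) for n in ["scene","side","wrist"]]
for n,i in zip("abc",a): cv2.imwrite(f"pics/{n}.png",i)
E
```

```text
pics
{'t': 0.0, 'joint_positions': array([-2.06287999e-01,  1.81537453e-01,  1.60802566e+00, -2.44358224e-05,
        1.35380085e+00, -2.06297761e-01]), 'joint_vel': array([ 0.00152906, -0.00123141, -0.00091947,  0.00018503,  0.00015097,
       -0.00026487]), 'effort': array([-5.85923790e-04, -4.33866942e+01, -3.41848969e+01,  7.00952648e-02,
        3.87157314e-02, -1.54040990e-04]), 'position': array([5.74448160e-01, 1.32268775e-04, 2.36803633e-01]), 'tool_rot': array([ 9.99999608e-01,  7.52247427e-06, -8.69318596e-04, -1.69734800e-04]), 'wrist_force': array([-0.36838642,  0.31529528,  0.49902257]), 'ft_torque': array([ 0.01092159, -0.02423657,  0.01678889]), 'opening': 0.08786651561543593}
scene {'fx': 490.0216, 'fy': 490.0216, 'cx': 324.6925, 'cy': 194.4119, 'view': [[0.5801, -0.8142, -0.0237, -0.3358], [0.5012, 0.3339, 0.7983, -0.3293], [-0.6421, -0.4749, 0.6018, -0.9108], [0.0, 0.0, 0.0, 1.0]]}
side {'fx': 473.0809, 'fy': 473.0809, 'cx': 318.631, 'cy': 205.9594, 'view': [[0.8684, -0.4956, -0.016, -0.4825], [0.2797, 0.4629, 0.8411, -0.2111], [-0.4095, -0.7349, 0.5406, -1.1423], [0.0, 0.0, 0.0, 1.0]]}
wrist {'fx': 309.7069, 'fy': 309.7069, 'cx': 320.9786, 'cy': 198.6214, 'mount': [[1.0, -0.0015, -0.0008, 0.0012], [-0.0016, -0.9543, -0.299, -0.0778], [-0.0003, 0.299, -0.9543, -0.1479], [0.0, 0.0, 0.0, 1.0]]}
```

View pics/a.png

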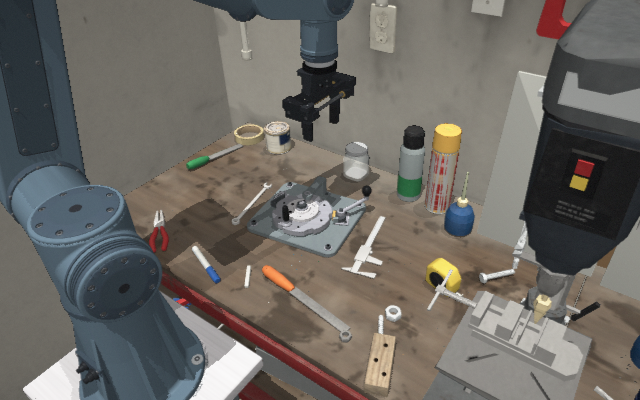

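View pics/c.png

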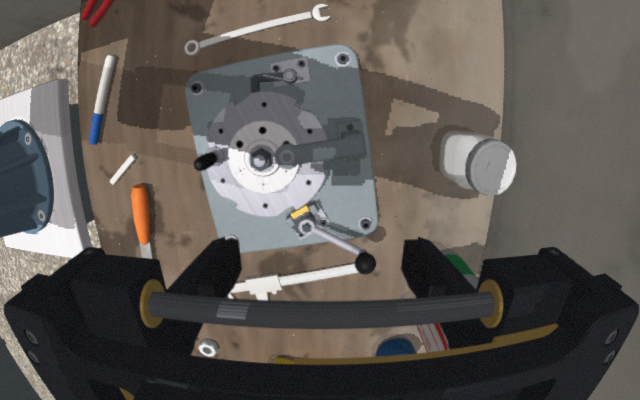

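```bash
cat > h.py <<'E'
from plant import r
import cv2,numpy as np
from scipy.spatial.transform import Rotation as R
def px2w(uv,z,s,cal):
    """wrist pixel -> world point on plane z (s: state at capture)"""
    d=np.array(uv,float)-[cal["cx"],cal["cy"]]; q=np.hypot(*d); th=q/cal["fx"]
    c=np.array([np.sin(th)*d[0]/q,-np.sin(th)*d[1]/q,-np.cos(th)])
    M=np.array(cal["mount"]); Rt=R.from_quat(s["tool_rot"]).as_matrix()
    o=Rt@M[:3,3]+s["position"]; v=Rt@(M[:3,:3]@c)
    return o+v*(z-o[2])/v[2]
def w2px(p,s,cal):
    M=np.array(cal["mount"]); Rt=R.from_quat(s["tool_rot"]).as_matrix()
    c=M[:3,:3].T@(Rt.T@(np.array(p)-s["position"])-M[:3,3])
    th=np.arctan2(np.hypot(c[0],c[1]),-c[2]); k=cal["fx"]*th/np.hypot(c[0],c[1])
    return np.array([cal["cx"]+k*c[0],cal["cy"]-k*c[1]])
E
python3 - <<'E'
from h import *
s=r.sense();c=r.get_calibration("wrist")
P=dict(b1=(343,58,.016),b2=(196,88,.016),b3=(365,224,.016),b4=(232,241,.016),axis=(262,158,.05),handle=(205,161,.09),knob=(365,263,.075),piv=(307,228,.045),tr=(355,48,.014),br=(379,232,.014),tl=(186,78,.014),pawlpiv=(290,75,.03))
for k,v in P.items(): print(k,px2w(v[:2],v[2],s,c).round(4))
im=cv2.imread("pics/c.png")
cv2.imwrite("pics/c2.png",cv2.resize(im[40:280,170:400],None,fx=3.4,fy=3.4*0.73*1.0 if 0 else 2.5,interpolation=cv2.INTER_CUBIC)[:, :800])
E
```

```text
b1 [0.6011 0.1342 0.016 ]
b2 [0.4215 0.1049 0.016 ]
b3 [ 0.6327 -0.0719  0.016 ]
b4 [ 0.4555 -0.0979  0.016 ]
axis [0.5104 0.02   0.05  ]
handle [0.4583 0.0252 0.09  ]
knob [ 0.6264 -0.0965  0.075 ]
piv [ 0.5592 -0.0652  0.045 ]
tr [0.6154 0.1473 0.014 ]
br [ 0.6524 -0.0843  0.014 ]
tl [0.4069 0.1193 0.014 ]
pawlpiv [0.5407 0.1124 0.03  ]
```

View pics/c2.png

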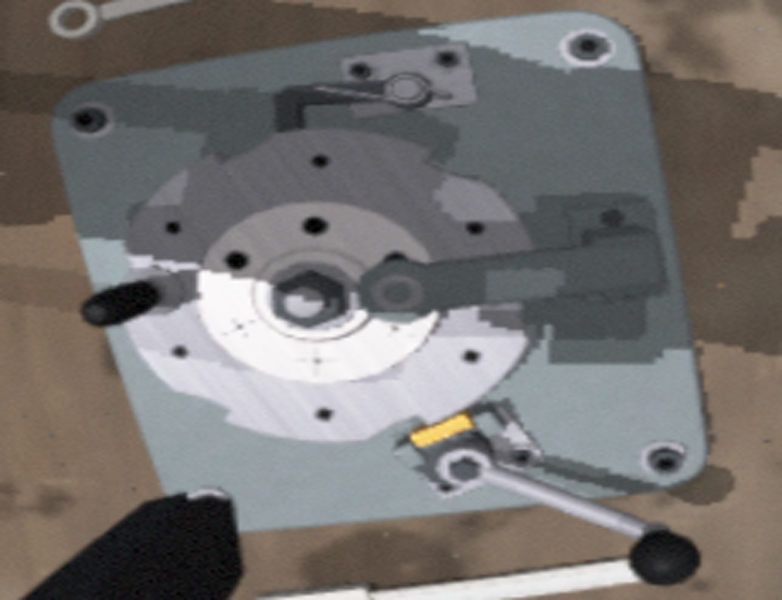

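The scene camera shows the table with the arm clear of it. In the wrist view, platen axis is about (262,158), handle top about (200,163), knob (365,263), and the pawl is at the top, near (260–290,75). By calculation the base yaw is about 8.9°, the axis is at (0.5106, 0.0197), and the handle is at about 176.5° in world, so the platen is at about 0.31 rad.

```bash
python3 -m inch '[-0.31,-0.058,0.14,0,0,0,0.14,-0.31,-0.058,0.14,0,0,0,0.14,-0.31,-0.058,0.14,0,0,0,0.14,-0.31,-0.058,0.14,0,0,0,0.14]' 40
python3 -m inch '[0,0,0,0,0,0.095,0.14,0,0,0,0,0,0.095,0.14,0,0,0,0,0,0.095,0.14,0,0,0,0,0,0.095,0.14,0,0,0,0,0,0.095,0.14,0,0,0,0,0,0.095,0.14,0,0,0,0,0,0.095,0.14,0,0,0,0,0,0.095,0.14,0,0,0,0,0,0.095,0.14,0,0,0,0,0,0.095,0.14,0,0,0,0,0,0.095,0.14,0,0,0,0,0,0,0.14]'
python3 - <<'E'
from h import *
s=r.sense();c=r.get_calibration("wrist");im=r.capture("wrist");cv2.imwrite("pics/d.png",im)
A=np.array([.5106,.0197])
for a in (170,176.5,183): print(a,w2px([*(A+.06*np.array([np.cos(np.radians(a)),np.sin(np.radians(a))])),.09],s,c).round(1))
E
```

```text
t: 0.55
position: [0.4495, 0.0235, 0.1808]
tool_rot: [1.0, -0.0, -0.0, -0.0]
wrist_force: [-1.0, 0.5, 0.2]
opening: 0.0581
t: 1.75
position: [0.4508, 0.0233, 0.1815]
tool_rot: [-0.681, 0.732, 0.0, -0.0]
wrist_force: [0.1, -0.6, 0.2]
opening: 0.0501
170 [312.8 202.6]
176.5 [321.2 203. ]
183 [329.5 202.5]
```

View pics/d.png

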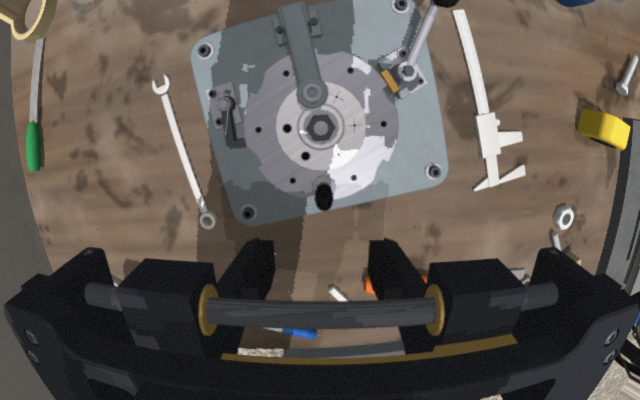

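Handle top is at (324,203), centred between the jaws; the pawl is at about (230,125) and has clearance. Descend and grip.

```bash
python3 -m inch '[0.025,0,0.28,0,0,-0.028,0.14,0,0,0.28,0,0,0,0.14,0,0,0.28,0,0,0,0.14,0,0,0.27,0,0,0,0.14,0,0,0,0,0,0,0.14,0,0,0,0,0,0,-1,0,0,0,0,0,0,-1,0,0,0,0,0,0,-1,0,0,0,0,0,0,-1]' 40
```

```text
t: 2.7
position: [0.4517, 0.0206, 0.0719]
tool_rot: [-0.698, 0.716, -0.001, 0.001]
wrist_force: [0.3, 0.1, -0.5]
opening: 0.0201
```

```bash
python3 -m inch '[0,0,0,0,0,0,-1,0,0,0,0,0,0,-1,0,0,0,0,0,0,-1]'
python3 - <<'E'
from h import *
s=r.sense();p=s["position"][:2]-[.5106,.0197];print(np.hypot(*p),np.degrees(np.arctan2(p[1],p[0]))%360,s["wrist_force"])
E
```

```text
t: 3.0
position: [0.4515, 0.0208, 0.0716]
tool_rot: [-0.698, 0.716, -0.0, 0.001]
wrist_force: [-1.1, 2.4, 6.6]
opening: 0.0146
0.059069086180783874 178.92338684679666 [-1.06628103  2.43334388  6.61953735]
```

```bash
python3 -m inch '[0.047,-0.002,0,0,0,-0.05,-1,0.047,-0.002,0,0,0,-0.05,-1,0.047,-0.002,0,0,0,-0.05,-1,0.047,-0.002,0,0,0,-0.05,-1,0.047,-0.002,0,0,0,-0.05,-1]'
python3 -m inch '[0.047,-0.002,0,0,0,-0.05,-1,0.047,-0.002,0,0,0,-0.05,-1,0.047,-0.002,0,0,0,-0.05,-1,0.047,-0.002,0,0,0,-0.05,-1,0,0,0,0,0,0,-1]'
cat > st.py <<'E'
from h import *
s=r.sense();p=s["position"][:2]-[.5106,.0197];a=np.arctan2(p[1],p[0])
t=np.array([-np.sin(a),np.cos(a)]);F=s["wrist_force"][:2]
x=R.from_quat(s["tool_rot"]).as_matrix()[:,0]
print("r",np.hypot(*p).round(4),"ang",(np.degrees(a)%360).round(2),"toolx",np.degrees(np.arctan2(x[1],x[0])).round(2),"Ftan",(F@t).round(2),"Frad",(F@p/np.hypot(*p)).round(2),"Fz",s["wrist_force"][2].round(2),s["t"])
E
python3 st.py
```

```text
t: 3.5
position: [0.4554, -0.0012, 0.0716]
tool_rot: [0.825, -0.565, -0.0, -0.001]
wrist_force: [0.2, 9.1, 7.6]
opening: 0.0145
t: 4.0
position: [0.4654, -0.0178, 0.0716]
tool_rot: [0.903, -0.43, 0.001, -0.001]
wrist_force: [1.4, 5.0, 5.9]
opening: 0.0147
r 0.0587 ang 219.63 toolx -50.9 Ftan -2.95 Frad -4.27 Fz 5.95 4.0
```

```bash
for i in 1; do python3 -m inch '[0.024,0,0,0,0,-0.025,-1,0,0,0,0,0,0,-1]' >/dev/null; python3 st.py;  python3 -m inch '[0.024,0,0,0,0,-0.025,-1,0,0,0,0,0,0,-1]'>/dev/null; python3 st.py; done
python3 - <<'E'
from h import *
im=r.capture("wrist");cv2.imwrite("pics/e.png",im[0:300,120:520].repeat(2,0).repeat(2,1));
E
```

```text
r 0.0587 ang 221.76 toolx -48.7 Ftan -4.84 Frad -6.88 Fz 5.59 4.2
r 0.0586 ang 223.63 toolx -46.46 Ftan -6.02 Frad -7.4 Fz 8.27 4.4
```

View pics/e.png

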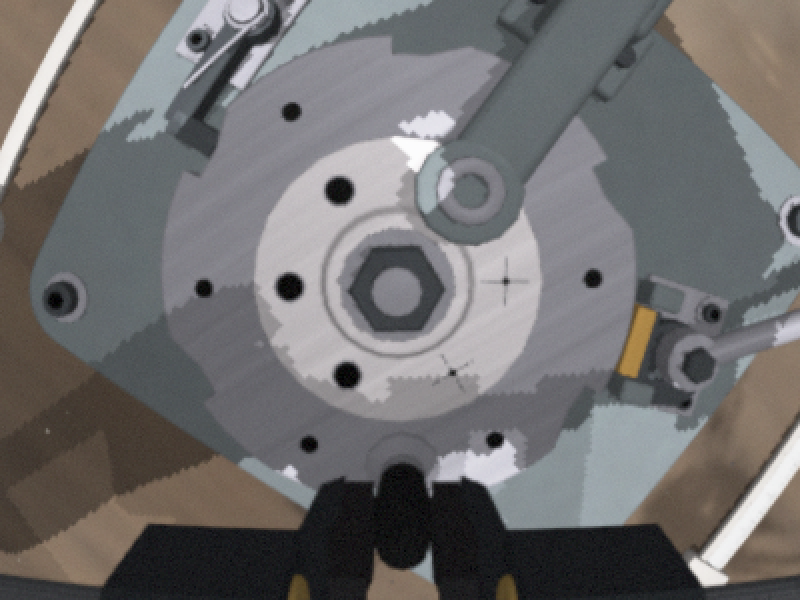

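The pawl nose at about (200,140) in the crop has dropped into the notch, and its face at about (192,170) is a little beyond. Turn back in small steps, watching the force.

```bash
python3 -m inch '[-0.02,-0.01,0,0,0,0.02,-1,0,0,0,0,0,0,-1]' >/dev/null; python3 st.py;  python3 -m inch '[-0.01,-0.005,0,0,0,0.01,-1,0,0,0,0,0,0,-1]'>/dev/null; python3 st.py; python3 -m inch '[-0.01,0,0,0,0,0.01,-1,0,0,0,0,0,0,-1]'>/dev/null; python3 st.py
```

```text
r 0.0586 ang 222.42 toolx -48.32 Ftan -1.91 Frad -1.66 Fz 5.97 4.65
r 0.0586 ang 221.68 toolx -49.19 Ftan -1.42 Frad 1.37 Fz 7.51 4.85
r 0.0586 ang 220.79 toolx -50.1 Ftan -0.52 Frad 2.02 Fz 6.95 5.05
```

```bash
for i in 1; do python3 -m inch '[-0.01,0.002,0,0,0,0.01,-1,0,0,0,0,0,0,-1]' >/dev/null; python3 st.py;  python3 -m inch '[-0.01,0,0,0,0,0.01,-1,0,0,0,0,0,0,-1]'>/dev/null; python3 st.py; python3 -m inch '[-0.005,0,0,0,0,0.005,-1,0,0,0,0,0,0,-1]'>/dev/null; python3 st.py; done
```

```text
r 0.0587 ang 219.83 toolx -51.01 Ftan -1.48 Frad 0.73 Fz 6.53 5.25
r 0.0587 ang 218.92 toolx -51.9 Ftan -0.78 Frad 1.38 Fz 6.07 5.45
r 0.0587 ang 218.47 toolx -52.34 Ftan 0.15 Frad 1.5 Fz 6.03 5.65
```

```bash
for i in 1; do python3 -m inch '[-0.005,0,0,0,0,0.005,-1,0,0,0,0,0,0,-1]' >/dev/null; python3 st.py;  python3 -m inch '[-0.005,0,0,0,0,0.005,-1,0,0,0,0,0,0,-1]'>/dev/null; python3 st.py; python3 -m inch '[-0.005,0,0,0,0,0.005,-1,0,0,0,0,0,0,-1]'>/dev/null; python3 st.py; done
python3 - <<'E'
from h import *
im=r.capture("wrist");cv2.imwrite("pics/f.png",cv2.resize(im[0:110,180:300],None,fx=5,fy=5,interpolation=cv2.INTER_CUBIC))
E
```

```text
r 0.0587 ang 218.33 toolx -52.79 Ftan 1.33 Frad 2.69 Fz 5.8 5.85
r 0.0587 ang 218.27 toolx -53.25 Ftan 3.73 Frad 2.19 Fz 5.71 6.05
r 0.0586 ang 218.25 toolx -53.7 Ftan 7.01 Frad 2.36 Fz 4.38 6.25
```

View pics/f.png

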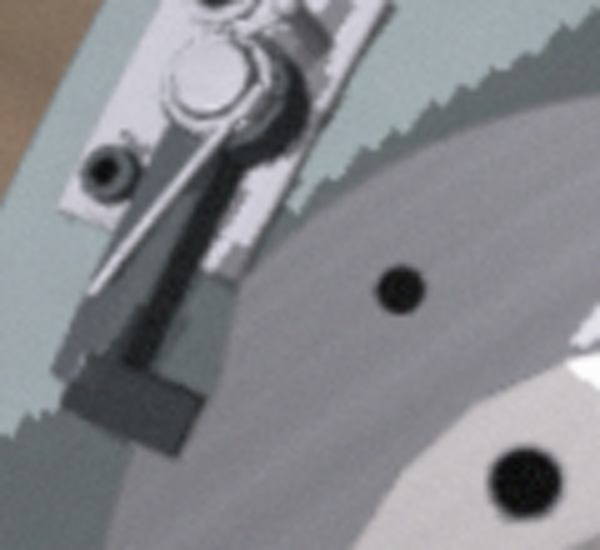

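The notch face is bearing on the pawl: the angle is stuck at 218.25° and force is rising. Load up towards ~19 N.

```bash
python3 -m inch '[-0.007,0,0,0,0,0,-1,0,0,0,0,0,0,-1]' >/dev/null; python3 st.py;  python3 -m inch '[-0.005,0,0,0,0,0,-1,0,0,0,0,0,0,-1]'>/dev/null; python3 st.py; python3 -m inch '[0,0,0,0,0,0,-1,0,0,0,0,0,0,-1]'>/dev/null; python3 st.py
```

```text
r 0.0586 ang 218.19 toolx -53.68 Ftan 8.42 Frad 3.7 Fz 2.35 6.5
r 0.0586 ang 218.18 toolx -53.69 Ftan 11.71 Frad 3.39 Fz 0.09 6.7
r 0.0586 ang 218.17 toolx -53.69 Ftan 10.37 Frad 2.33 Fz 0.52 6.9
```

```bash
python3 -m inch '[-0.01,0,0,0,0,0,-1,0,0,0,0,0,0,-1,0,0,0,0,0,0,-1]' >/dev/null; python3 st.py;  python3 -m inch '[-0.006,0,0,0,0,0,-1,0,0,0,0,0,0,-1,0,0,0,0,0,0,-1]'>/dev/null; python3 st.py
```

```text
r 0.0586 ang 218.1 toolx -53.68 Ftan 14.64 Frad 4.28 Fz -2.26 7.2
r 0.0586 ang 218.05 toolx -53.69 Ftan 16.86 Frad 3.79 Fz -4.52 7.5
```

```bash
python3 -m inch '[-0.007,0,0,0,0,0,-1,0,0,0,0,0,0,-1,0,0,0,0,0,0,-1,0,0,0,0,0,0,-1]' >/dev/null; python3 st.py;  python3 -m inch '[0,0,0,0,0,0,-1,0,0,0,0,0,0,-1,0,0,0,0,0,0,-1]'>/dev/null; python3 st.py
```

```text
r 0.0586 ang 218.02 toolx -53.69 Ftan 19.98 Frad 4.44 Fz -6.66 7.9
r 0.0586 ang 218.0 toolx -53.69 Ftan 19.88 Frad 4.56 Fz -8.03 8.2
```

Held at 20 N tangential. Let go and rise.

```bash
python3 -m inch '[0,0,0,0,0,0,0.14,0,0,0,0,0,0,0.14,0,0,0,0,0,0,0.14,0,0,0,0,0,0,0.14]'; python3 st.py
python3 -m inch '[0,0,-0.3,0,0,0,0.14,0,0,-0.3,0,0,0,0.14,0,0,-0.3,0,0,0,0.14,0,0,-0.3,0,0,0,0.14,0,0,0,0,0,0,0.14]'
python3 - <<'E'
from h import *
s=r.sense();c=r.get_calibration("wrist");im=r.capture("wrist");cv2.imwrite("pics/g.png",im);print(s["joint_positions"].round(2))
Rt=R.from_quat(s["tool_rot"]).as_matrix();K=np.array([.6264,-.0965,.18]);print("to knob, tool axes/0.1:",(Rt.T@(K-s["position"])/.1).round(3),w2px([.6264,-.0965,.075],s,c))
E
```

```text
t: 8.6
position: [0.4604, -0.0119, 0.0703]
tool_rot: [0.892, -0.452, -0.001, -0.0]
wrist_force: [-0.8, 0.2, -0.4]
opening: 0.0447
r 0.0593 ang 212.17 toolx -53.72 Ftan -0.63 Frad 0.57 Fz -0.41 8.6
t: 9.1
position: [0.4634, -0.0126, 0.1947]
tool_rot: [0.892, -0.452, 0.004, -0.001]
wrist_force: [0.1, -0.4, 0.4]
opening: 0.0502
[-0.28 -0.03  1.93  0.    1.24  0.65]
to knob, tool axes/0.1: [ 1.64  -0.816  0.16 ] [492.31124584 111.89107246]
```

View pics/g.png

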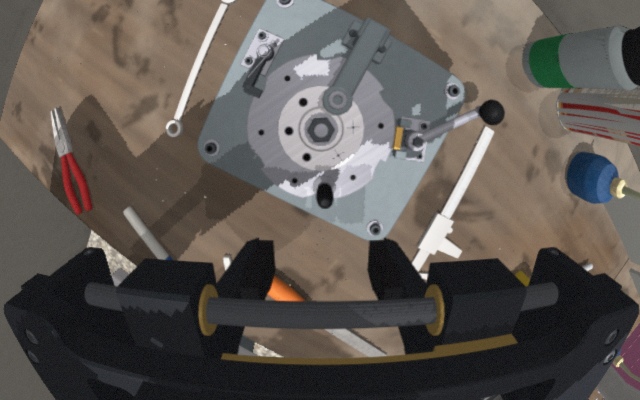

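Knob is at (491,112), within 1 px of the prediction. Check clearance to the bottles and then move above it.

```bash
python3 - <<'E'
from h import *
s=r.sense();c=r.get_calibration("wrist")
for p in [(525,60),(560,110),(568,175)]: print(px2w(p,0,s,c).round(3))
E
python3 -m inch '[0.328,-0.163,0,0,0,0,0.14,0.328,-0.163,0,0,0,0,0.14,0.328,-0.163,0,0,0,0,0.14]'
```

```text
[ 0.74  -0.128  0.   ]
[ 0.734 -0.216  0.   ]
[ 0.681 -0.296  0.   ]
t: 9.45
position: [0.5587, -0.0627, 0.1888]
tool_rot: [0.892, -0.452, -0.001, 0.0]
wrist_force: [0.2, -0.4, -0.0]
opening: 0.0503
```

The camera would swing near the green bottle (edge at about x=0.74) with toolx at −115°, so I'll use the half-turn-equivalent grasp (toolx 65°). Turn here first.

```bash
python3 -m inch '[0,0,0,0,0,-0.094,0.14,0,0,0,0,0,-0.094,0.14,0,0,0,0,0,-0.094,0.14,0,0,0,0,0,-0.094,0.14,0,0,0,0,0,-0.094,0.14,0,0,0,0,0,-0.094,0.14,0,0,0,0,0,-0.094,0.14,0,0,0,0,0,-0.094,0.14,0,0,0,0,0,-0.094,0.14,0,0,0,0,0,-0.094,0.14]'
python3 -m inch '[0,0,0,0,0,-0.094,0.14,0,0,0,0,0,-0.094,0.14,0,0,0,0,0,-0.094,0.14,0,0,0,0,0,-0.094,0.14,0,0,0,0,0,0,0.14]'
python3 - <<'E'
from h import *
s=r.sense();c=r.get_calibration("wrist")
Rt=R.from_quat(s["tool_rot"]).as_matrix();K=np.array([.6264,-.0965,.076]);print(s["joint_positions"].round(2),"to knob, tool axes/0.1:",(Rt.T@(K-s["position"])/.1).round(3))
E
```

```text
t: 10.45
position: [0.5575, -0.0622, 0.1884]
tool_rot: [0.963, 0.269, -0.002, -0.001]
wrist_force: [0.3, -0.3, 0.3]
opening: 0.0502
t: 10.95
position: [0.5576, -0.0622, 0.1887]
tool_rot: [0.844, 0.536, -0.001, -0.001]
wrist_force: [0.5, -0.2, -0.1]
opening: 0.05
[-0.32  0.2   1.69  0.    1.26 -1.45] to knob, tool axes/0.1: [-0.016  0.773  1.124]
```

```bash
python3 -m inch '[0,0.26,0,0,0,0,0.14,0,0.26,0,0,0,0,0.14,-0.016,0.253,0,0,0,0,0.14,0,0,0.28,0,0,0,0.14,0,0,0.28,0,0,0,0.14,0,0,0.28,0,0,0,0.14,0,0,0.28,0,0,0,0.14,0,0,0,0,0,0,0.14]'
python3 - <<'E'
from h import *
im=r.capture("wrist");cv2.imwrite("pics/i.png",im[:,60:580])
E
```

```text
t: 11.75
position: [0.6238, -0.0958, 0.0729]
tool_rot: [0.846, 0.534, -0.003, -0.004]
wrist_force: [-1.0, -0.5, -0.8]
opening: 0.0503
```

View pics/i.png

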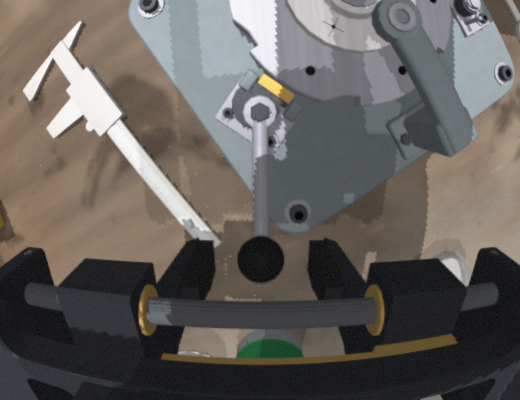

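The knob is centred between the jaws, at crop (262,258). Close on it and sweep clockwise.

```bash
cat > lv.py <<'E'
from h import *
s=r.sense();p=s["position"][:2]-[.5590,-.0652];a=np.arctan2(p[1],p[0])
t=np.array([np.sin(a),-np.cos(a)]);F=s["wrist_force"][:2]
print("r",np.hypot(*p).round(4),"lever",(np.radians(-16.1)-a).round(3),"Fresist",(-F@t).round(2),"Frad",(F@p/np.hypot(*p)).round(2),"Fz",s["wrist_force"][2].round(2),s["opening"].round(4),s["t"])
E
python3 -m inch '[0,0,0,0,0,0,-1,0,0,0,0,0,0,-1,0,0,0,0,0,0,-1,0,0,0,0,0,0,-1,0,0,0,0,0,0,-1,0,0,0,0,0,0,-1]' 40 >/dev/null; python3 lv.py
python3 -m inch '[-0.059,-0.002,0,0,0,0.05,-1,-0.059,-0.002,0,0,0,0.05,-1,-0.059,-0.002,0,0,0,0.05,-1,0,0,0,0,0,0,-1]'>/dev/null; python3 lv.py
python3 -m inch '[-0.059,-0.002,0,0,0,0.05,-1,-0.059,-0.002,0,0,0,0.05,-1,0,0,0,0,0,0,-1]'>/dev/null; python3 lv.py
```

```text
Traceback (most recent call last):
  File "lv.py", line 4, in <module>
    print("r",np.hypot(*p).round(4),"lever",(np.radians(-16.1)-a).round(3),"Fresist",(-F@t).round(2),"Frad",(F@p/np.hypot(*p)).round(2),"Fz",s["wrist_force"][2].round(2),s["opening"].round(4),s["t"])
                                                                                                                                                                          ^^^^^^^^^^^^^^^^^^
AttributeError: 'float' object has no attribute 'round'
Traceback (most recent call last):
  File "lv.py", line 4, in <module>
    print("r",np.hypot(*p).round(4),"lever",(np.radians(-16.1)-a).round(3),"Fresist",(-F@t).round(2),"Frad",(F@p/np.hypot(*p)).round(2),"Fz",s["wrist_force"][2].round(2),s["opening"].round(4),s["t"])
                                                                                                                                                                          ^^^^^^^^^^^^^^^^^^
AttributeError: 'float' object has no attribute 'round'
Traceback (most recent call last):
  File "lv.py", line 4, in <module>
    print("r",np.hypot(*p).round(4),"lever",(np.radians(-16.1)-a).round(3),"Fresist",(-F@t).round(2),"Frad",(F@p/np.hypot(*p)).round(2),"Fz",s["wrist_force"][2].round(2),s["opening"].round(4),s["t"])
                                                                                                                                                                          ^^^^^^^^^^^^^^^^^^
AttributeError: 'float' object has no attribute 'round'
```

```bash
sed -i 's/s\["opening"\].round(4)/s["opening"]/' lv.py; python3 lv.py
python3 -m inch '[-0.059,-0.002,0,0,0,0.05,-1,0,0,0,0,0,0,-1]'>/dev/null; python3 lv.py
python3 -m inch '[-0.059,-0.002,0,0,0,0.05,-1,0,0,0,0,0,0,-1]'>/dev/null; python3 lv.py
```

```text
r 0.0772 lever 0.539 Fresist 1.33 Frad 4.62 Fz 2.7 0.017364469883842496 13.1
r 0.0773 lever 0.613 Fresist 1.17 Frad 5.21 Fz 1.7 0.01727899215371963 13.3
r 0.0772 lever 0.68 Fresist 4.16 Frad 3.66 Fz 4.92 0.016019730087712968 13.5
```

Run:
```python
from h import *
im=r.capture("wrist");cv2.imwrite("pics/j.png",im[:,60:580])
```

```text
(no output)
```

View pics/j.png

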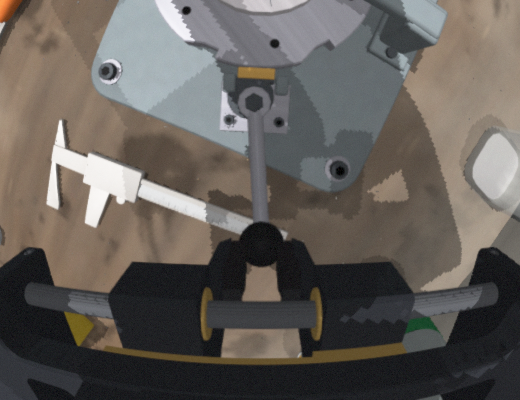

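The knob has crept to the inboard edge of the pads (crop (263,243)) because the grip is squeezing the ball out. I'll open slightly, recentre and push with one pad instead of gripping.

```bash
python3 -m inch '[0,0,0,0,0,0,-0.2,0,0,0,0,0,0,-0.2,0,0,0,0,0,0,-0.2]'; python3 lv.py
python3 - <<'E'
from h import *
s=r.sense();c=r.get_calibration("wrist");im=r.capture("wrist");print("tcp px",w2px(s["position"],s,c))
g=im.max(2)<28; g[:215]=0;g[275:]=0
roi=g[215:275,290:360]; 
cv2.imwrite("pics/k.png",cv2.resize(im[180:300,250:400],None,fx=4,fy=4))
E
```

```text
t: 13.85
position: [0.6003, -0.1275, 0.0778]
tool_rot: [0.958, 0.287, -0.001, -0.001]
wrist_force: [0.1, -0.3, 0.0]
opening: 0.0347
r 0.0747 lever 0.704 Fresist -0.12 Frad 0.31 Fz 0.01 0.03465647956688009 13.85
tcp px [318.60294363 253.41477355]
```

View pics/k.png

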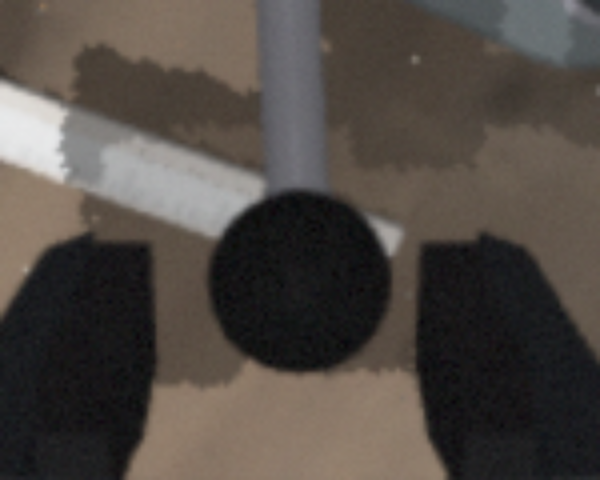

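```bash
python3 -m inch '[-0.02,-0.015,0.05,0,0,0,-0.2,0,0,0,0,0,0,-0.2]'>/dev/null; python3 lv.py
python3 -m inch '[-0.059,-0.002,0,0,0,0.05,-0.2,0,0,0,0,0,0,-0.2]'>/dev/null; python3 lv.py
python3 -m inch '[-0.03,-0.001,0,0,0,0.025,-0.2,0,0,0,0,0,0,-0.2]'>/dev/null; python3 lv.py
python3 -m inch '[-0.03,-0.001,0,0,0,0.025,-0.2,0,0,0,0,0,0,-0.2]'>/dev/null; python3 lv.py
```

```text
r 0.0732 lever 0.736 Fresist 0.65 Frad 0.54 Fz 0.08 0.035363656540261995 14.1
r 0.0735 lever 0.803 Fresist 1.69 Frad -1.24 Fz -2.67 0.03531312947720102 14.3
r 0.0734 lever 0.836 Fresist 5.6 Frad -1.34 Fz -4.85 0.034960977537189325 14.5
r 0.0735 lever 0.874 Fresist 6.76 Frad -1.11 Fz -4.17 0.03529497126875964 14.7
```

```bash
python3 -m inch '[-0.04,-0.001,0,0,0,0.03,-0.2,0,0,0,0,0,0,-0.2]'>/dev/null; python3 lv.py
python3 -m inch '[-0.03,-0.001,0,0,0,0.025,-0.2,0,0,0,0,0,0,-0.2]'>/dev/null; python3 lv.py
python3 -m inch '[-0.03,-0.001,0,0,0,0.025,-0.2,0,0,0,0,0,0,-0.2]'>/dev/null; python3 lv.py
```

```text
r 0.0737 lever 0.927 Fresist 6.77 Frad -1.16 Fz -4.94 0.0351298175528668 14.9
r 0.0738 lever 0.965 Fresist 7.4 Frad -1.38 Fz -5.94 0.035168056046411204 15.1
r 0.0739 lever 1.003 Fresist 8.18 Frad -1.34 Fz -5.8 0.03544748622986581 15.3
```

```bash
python3 -m inch '[-0.055,-0.002,0,0,0,0.045,-0.2,-0.055,-0.002,0,0,0,0.045,-0.2,0,0,0,0,0,0,-0.2]'>/dev/null; python3 lv.py
python3 -m inch '[-0.04,-0.001,0,0,0,0.03,-0.2,0,0,0,0,0,0,-0.2]'>/dev/null; python3 lv.py
python3 -m inch '[-0.03,-0.001,0,0,0,0.025,-0.2,0,0,0,0,0,0,-0.2]'>/dev/null; python3 lv.py
```

```text
r 0.0743 lever 1.149 Fresist 8.6 Frad -2.51 Fz -5.94 0.03523767156978369 15.6
r 0.0746 lever 1.196 Fresist 9.57 Frad -1.76 Fz -6.63 0.035357472205026955 15.8
r 0.0746 lever 1.233 Fresist 10.24 Frad -2.1 Fz -6.19 0.03509673323403334 16.0
```

```bash
python3 -m inch '[-0.04,-0.001,0,0,0,0.03,-0.2,-0.03,-0.001,0,0,0,0.025,-0.2,0,0,0,0,0,0,-0.2]'>/dev/null; python3 lv.py
python3 -m inch '[-0.03,-0.001,0,0,0,0.02,-0.2,0,0,0,0,0,0,-0.2,0,0,0,0,0,0,-0.2]'>/dev/null; python3 lv.py
```

```text
r 0.0749 lever 1.323 Fresist 11.67 Frad -3.35 Fz -9.25 0.035453137699861505 16.3
r 0.0752 lever 1.357 Fresist 12.66 Frad -2.3 Fz -7.47 0.03473952828395514 16.6
```

12.7 N at the knob. Back off, open and rise clear.

```bash
python3 -m inch '[0.035,0,0,0,0,0,-0.1,0.035,0,0,0,0,0,0.14,0,0,0,0,0,0,0.14,0,0,0,0,0,0,0.14]'>/dev/null; python3 lv.py
python3 -m inch '[0,0,-0.3,0,0,0,0.14,0,0,-0.4,0,0,0,0.14,0,0,-0.4,0,0,0,0.14,0,0,-0.3,0,0,0,0.14,0,0,0,0,0,0,0.14,0,0,0,0,0,0,0.14]'
python3 - <<'E'
from h import *
s=r.sense();c=r.get_calibration("wrist");im=r.capture("wrist")
for a in (215,218,221): print(a,w2px([.5106+.06*np.cos(np.radians(a)),.0197+.06*np.sin(np.radians(a)),.09],s,c).round(1))
print("knob px at tcp-y", [w2px([.559+.075*np.cos(b),-.0652+.075*np.sin(b),.075],s,c).round(0).tolist() for b in np.radians(-16.1)-np.array([1.1,1.2,1.3])])
cv2.imwrite("pics/m.png",cv2.resize(im[0:300,60:580],None,fx=1.53,fy=1.53,interpolation=cv2.INTER_CUBIC))
E
```

```text
r 0.0754 lever 1.294 Fresist 4.06 Frad -1.97 Fz 1.22 0.050280575866319954 17.0
t: 17.6
position: [0.5577, -0.141, 0.2138]
tool_rot: [1.0, -0.024, -0.0, 0.0]
wrist_force: [0.4, -0.1, -0.0]
opening: 0.0501
215 [205.6  61.5]
218 [207.6  63.9]
221 [209.8  66.1]
knob px at tcp-y [[336.0, 184.0], [328.0, 185.0], [320.0, 186.0]]
```

View pics/m.png

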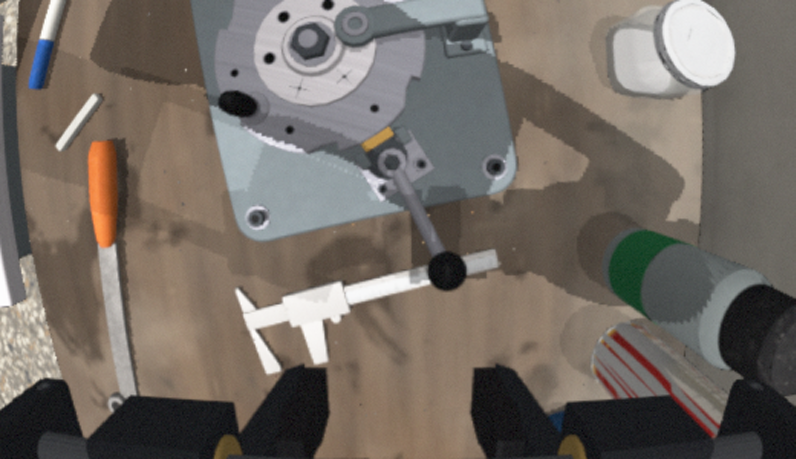

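Run:
```python
from h import *
s=r.sense();c=r.get_calibration("wrist");im=r.capture("wrist")
for uv,z in (((351.5,176.5),.075),((60+393/1.53,163/1.53),.05),((60+314/1.53,38/1.53),.05),((60+236/1.53,103/1.53),.09)):
    print(px2w(uv,z,s,c).round(4))
g=(im.max(2)<40).astype(np.uint8)
n,l,st,ce=cv2.connectedComponentsWithStats(g)
for i in range(1,n):
    if 60<st[i,4]<2500 and ce[i,1]<220: print(st[i],ce[i].round(1),px2w(ce[i],.075,s,c).round(4))
```

```text
[ 0.5876 -0.1315  0.075 ]
[ 0.5577 -0.0645  0.05  ]
[0.5104 0.0234 0.05  ]
[ 0.469 -0.021  0.09 ]
[204  60  25  17 303] [215.6  67.9] [ 0.4652 -0.0194  0.075 ]
[341 166  25  24 461] [353.  177.5] [ 0.589  -0.1326  0.075 ]
```

By pixel, the lever rests at about 0.87 rad. Friction holds it against the cam spring, and that fits a bite at about 0.47, so it is past tight. I'll check the notch face against the pawl from above.

```bash
python3 -m inch '[-0.076,-0.37,0,0,0,0,0.14,-0.076,-0.37,0.05,0,0,0,0.14,-0.076,-0.37,0.05,0,0,0,0.14,-0.076,-0.37,0.05,0,0,0,0.14,-0.076,-0.37,0.05,0,0,0,0.14,-0.076,-0.37,0.05,0,0,0,0.14,-0.076,-0.37,0.05,0,0,0,0.14,0,0,0,0,0,0,0.14,0,0,0,0,0,0,0.14]'
python3 - <<'E'
from h import *
s=r.sense();c=r.get_calibration("wrist");im=r.capture("wrist")
A=np.array([.5106,.0197])
o=[px2w((320,200),.026,s,c)]
u=w2px([.505,.093,.026],s,c);print(u)
u=u.astype(int)
g=(im.max(2)<40).astype(np.uint8)
n,l,st,ce=cv2.connectedComponentsWithStats(g)
for i in range(1,n):
    if 15<st[i,4]<1500: print(st[i],ce[i].round(1))
pic=np.hstack([cv2.resize(im[max(u[1]-50,0):u[1]+50,u[0]-50:u[0]+50],(400,400),interpolation=cv2.INTER_CUBIC),cv2.resize(im,(400,250))[:250].copy() if 0 else cv2.copyMakeBorder(cv2.resize(im,(400,250)),0,150,0,0,0)])
cv2.imwrite("pics/n.png",pic);np.save("n.npy",im)
E
```

```text
t: 18.6
position: [0.5164, 0.121, 0.182]
tool_rot: [1.0, -0.023, -0.002, 0.0]
wrist_force: [0.1, 0.5, -0.1]
opening: 0.0508
[310.41103275 208.75626519]
[399 165   5   5  21] [401. 167.]
[230 198   7   6  29] [233.1 200.4]
[ 23 329   5  10  20] [ 24.8 332.6]
[271 328  10   6  33] [276.1 329.9]
[604 329  17  18  45] [612.6 338.7]
[ 28 340  11   7  22] [ 33.5 343.7]
[ 30 359  10   7  18] [ 35.2 362.4]
[603 359  10   7  18] [606.4 362.8]
[501 378  55  22 667] [531.  391.2]
```

View pics/n.png

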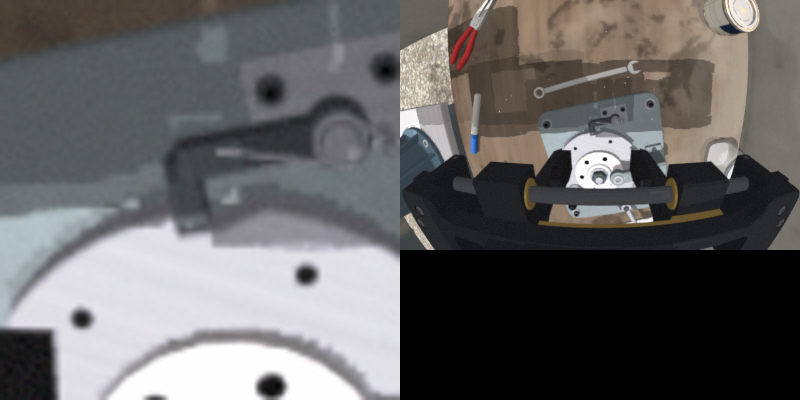

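Run:
```python
from h import *
c=r.get_calibration("wrist");A=np.array([.5106,.0197])
S={"g":dict(position=np.array([.4634,-.0126,.1947]),tool_rot=[.892,-.452,.004,-.001]),"n":dict(r.sense())}
for k,im in (("g",cv2.imread("pics/g.png")),("n",np.load("n.npy"))):
    g=cv2.cvtColor(im,6); b=cv2.morphologyEx(g,cv2.MORPH_BLACKHAT,np.ones((11,11)))
    n,l,st,ce=cv2.connectedComponentsWithStats((b>45).astype(np.uint8))
    for i in range(1,n):
        if 8<st[i,4]<60:
            p=px2w(ce[i],.034,S[k],c)[:2]-A; d=np.hypot(*p)
            if .045<d<.07: print(k,ce[i].round(1),d.round(4),(np.degrees(np.arctan2(p[1],p[0]))).round(1))
```

```text
g [286.9  78. ] 0.0588 70.5
g [259.5  93.6] 0.0694 97.1
g [380.4 125.4] 0.06 -52.0
g [261. 132.] 0.06 131.1
g [363.2 141.4] 0.0454 -72.9
g [337.3 171.8] 0.0495 -123.5
g [352.5 177.2] 0.0616 -111.5
g [294.  182.1] 0.0634 -169.2
n [336.4 226.4] 0.0586 68.7
n [280.  237.2] 0.059 130.7
n [284.7 297. ] 0.0524 -141.5
```

```bash
python3 -c "
from plant import r
s=r.sense();print(s['t'],s['wrist_force'],r.job_done())"
```

```text
the job is handed in; nothing more can be done
18.65 [ 0.49865626 -0.60401689  0.3125048 ] None
```

I turned the platen counterclockwise until the pawl dropped into the next notch, then brought it back against the pawl. I clamped it and handed the job in at 18.65 s, with the gripper clear of everything.

**Pressing home:** I pressed at the handle with about 20 N tangential, about 20.4 N with the sideways part included. I let go of the handle before swinging the lever, so friction alone held the platen against the pawl while it was clamped.

**Clamp:** I pushed the lever clockwise to 12.7 N at the knob, at about 1.29 rad. My first grip on the ball knob slipped, so I recentred and pushed it with one pad.

**Last checks:**
- **Pawl and notch:** the pawl nose sits in the notch with no visible gap. The wrist picture cannot resolve a gap much below 1 mm.
- **Platen angle:** the two platen holes I could match before and after clamping differ by 0.4° and 1.8°. That is about my measuring error, and both shifts are towards the pawl, not away from it. One rougher reading of the handle after clamping put it about 6° further counterclockwise. I put that down to picking the wrong point on the handle, because the holes and the pawl close-up don't support it.
- **Lever:** it came to rest at about 0.87 rad. That is more than the "little" spring-back described. It still fits a bite near 0.47 rad, which would make it tight at about 0.72 rad, but I inferred this and did not measure the shoe force.
- **Spanner, caliper and tape measure:** the spanner and caliper look unmoved in the late pictures. The tape measure was out of view at the end, but the gripper never came near it.

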